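# Try the temper of the longest flat spring

### The arm

A 6-joint arm with a two-finger parallel gripper is mounted at the origin on the work surface. World frame = base frame: x ahead of the robot, y to its left, z up, the work surface at z = 0. Lengths are in m, angles in rad, forces in N, time in s.
With the tool pointing down it reaches from about 0.425 to 0.95 m from the base axis. Payload 3.5 kg.
Tool frame: the origin (TCP) lies at the very end of the fingers, on their centre line; the grasp point (between the pads) lies 19 mm behind it; y points along the fingers, z is the direction in which the jaws open and shut, and the axes are right-handed (so a half turn about y gives the same grasp; the last joint's range is limited). The gripper opens to 85 mm and grips with 20 to 120 N. Pads are 22 mm wide; open, the fingers measure 114 mm over their backs; the gripper's body (76 mm by 85 mm) begins 54 mm behind the grasp point. The pads swing forward as they close: fully open they stand 13 mm farther back than shut.
Start: joints at [1.175, 0.286, 1.577, -0, 1.279, -0.15], TCP at [0.164, 0.655, 0.231] pointing down, gripper open.
Joint ranges: [-2.77, 2.77], [-0.9, 2.22], [0.21, 2.48], [-1.53, 4.67], [0.24, 2.81], [-2.84, 2.84]. Speed limits (rad/s): [2.79, 2.79, 3.14, 3.14, 3.14, 3.14].

### API

Orientations are given as a unit quaternion [x, y, z, w].
In Python, from plant import ctrl gives the robot as it stands. The module is installed in compiled form; this text tells all that it offers.
- The arm moves only by the tool jog_arm, never from a script. Its argument "deltas" is a list of rows, each a list of 3 entries, a list of its own where there are three numbers: the turn, a rotation vector about the tool's x, y, z in rad, then the shift along the tool's x, y, z in m, then the opening, from 0 (shut) to 1 (fully open). In form: [[[wx, wy, wz], [dx, dy, dz], gripper], ...]. A call has 1 to 10 rows; each row is the pose to reach, as a shift and turn from the pose measured when the call began, along the tool's axes at that moment; what a row does not reach only later rows make up. A row lasts 1/12 s, in which the tool goes at most 41.7 mm and 7.16 degrees, less where a joint would pass 70% of its speed; a pose out of reach is approached as far as the arm can. A call with a gripper value outside its range is refused whole. The fingers move at their own pace and stop on an object; "force" is the grip in N (left out, the last holds). Time passes only in rows, so rows that repeat a pose let the fingers close. It gives the time, the measured TCP pose, the force and the opening at its end, in the units of the state.
- ctrl.get_state(): the state, without advancing time (a new reading comes with each control period).
- ctrl.read_camera(name): name is "scene" or "top" or "wrist"; returns a dict with "pixels" (384x512x3 uint8, blue, green, red), "range_z" (384x512 float32, m along the optical axis (not along the pixel's ray), 0 where there is no reading), "fx", "fy", "cx", "cy" (pixels), "T" (4x4, takes a point from camera to world coordinates); the wrist camera has in their place "mount" (4x4, takes a point from camera to tool coordinates, whose origin is the TCP and whose axes are the tool frame's). Camera axes: x right, y up, looking along -z (the intrinsics and any distortion apply to the point x, -y, -z); pixel columns grow to the right and rows downward; lengths in m; the calibration is good to about 2 mm. A picture is of the moment at which its call begins: read the wrist's pose just before it.
- ctrl.sign_off(): hands the job in, once; it reports no verdict.
The state is a dict: "time": time; "qpos": joint angles; "dq": joint speeds; "joint_efforts": joint torques, N m; "eef_pos": TCP position; "tcp_rot": TCP orientation; "contact_force": force on the tool from outside, world axes, zero at the start; "wrist_torque": the same for the moment, N m; "opening": opening from 0.0 (shut) to 1.0 (fully open).
Only numpy, scipy, OpenCV 4.12 (cv2) and the standard library are available. Lean on these libraries where they do the work, as an engineer would, in place of code of your own. Each camera call takes 0.05 s, during which the arm holds its last target.

### The job

Three flat springs of different lengths are clamped side by side in the cam-lock hold-down, their free ends standing out over the bench. Try the temper of the longest one: with the fingertips held together press its free end lightly down by about 15 mm, keep it there for a second, then let it come back up and draw the hand away clear. Touch neither the other two springs nor the hold-down and its cam lever, grip or lift nothing, and leave everything else on the bench where it lies.

Things in the scene. Friction and masses are not known exactly. Their poses are not given: they have to be found in the camera images.
- hold_down: the iron cam-lock hold-down, bolted to the bench: a foot 100 x 262 x 12 mm, a bolster 56 (x) x 222 (y) mm reaching 60 mm high, on it a pressure bar across the springs, two posts 124 mm high at y = +-102 mm and between them the cam shaft with its lever. Origin: centre of the underside, on the bench; z up; its -x axis points the way the springs stand out (roughly to the robot), front face at x = -28 mm
- long_spring: the longest of three dull steel flat springs clamped side by side. It stands 190 mm out of the hold-down, 20 mm wide, 1.5 mm thick, level; its free end is rolled under into a 14 mm eye, the top staying flush (very end of the eye 197 mm out). Origin: middle of its width, on its underside, where it leaves the hold-down (60 mm above the bench); its -x axis runs out to the free end. The three lie 60 mm apart, centre to centre; which lies where varies.
- long_spring_end (a point): point on top of the longest spring, middle of its width, 8 mm short of the eye's centre line (15 mm from the very end): the place to press. 61.5 mm above the bench when unbent
- long_spring_flex (a joint): bending of the longest spring, rad: 0 unbent, growing as the free end goes down; lowers the end by 16 mm per 0.1 rad (it bends about a line 160 mm behind the end). Elastic: about 0.4 N per mm at the end, springs back by itself. 15 mm at the end is about 0.1 rad and 6.5 N
- mid_spring: the middle-length of three dull steel flat springs clamped side by side. It stands 155 mm out of the hold-down, 20 mm wide, 1.5 mm thick, level, with a plain square end. Origin: middle of its width, on its underside, where it leaves the hold-down (60 mm above the bench); its -x axis runs out to the free end. The three lie 60 mm apart, centre to centre; which lies where varies. Not to be touched
- mid_spring_flex (a joint): bending of the middle-length spring, rad: 0 unbent, growing as the free end goes down; lowers the end by 13 mm per 0.1 rad (it bends about a line 130 mm behind the end). Elastic: about 0.7 N per mm at the end, springs back by itself.
- short_spring: the shortest of three dull steel flat springs clamped side by side. It stands 120 mm out of the hold-down, 20 mm wide, 1.5 mm thick, level, with a plain square end. Origin: middle of its width, on its underside, where it leaves the hold-down (60 mm above the bench); its -x axis runs out to the free end. The three lie 60 mm apart, centre to centre; which lies where varies. Not to be touched
- short_spring_flex (a joint): bending of the shortest spring, rad: 0 unbent, growing as the free end goes down; lowers the end by 10 mm per 0.1 rad (it bends about a line 100 mm behind the end). Elastic: about 1.6 N per mm at the end, springs back by itself.
- cam_lever (a joint): angle of the cam lever, rad: 0 = locked, lever lying back, its 26 mm ball end 126 mm behind the hold-down's origin (+x side, away from the springs), 127 mm above the bench; grows as it is raised. Stays locked throughout
- oil_can: bystander: copper oil can, 84 mm across, cone top with a thin slanting spout to 140 mm high. Origin: centre of the underside
- s_hook1: bystander: dull iron S-hook lying flat, 7 mm round bar, about 80 x 65 mm, 7 mm high. Origin: its middle, on the bench
- s_hook2: bystander: dull iron S-hook lying flat, 7 mm round bar, about 80 x 65 mm, 7 mm high. Origin: its middle, on the bench
- s_hook3: bystander: dull iron S-hook lying flat, 7 mm round bar, about 80 x 65 mm, 7 mm high. Origin: its middle, on the bench
- knob: bystander: brown-glazed ceramic insulator knob standing upright, 38 mm across, 45 mm high, waisted. Origin: centre of the underside
- fuller: bystander: steel fuller lying on its side, head about 40 x 100 x 40 mm, wooden haft 22 mm thick lying 215 mm out along its -x axis. Origin: under the head
- bar_offcut: bystander: offcut of flat iron bar, 150 x 30 x 8 mm, lying flat along its x axis. Origin: centre of the underside

How it is judged:
On the way, in this order (a step that is already met when the one before it is completed fails the run):
1. the fingertips, held together over the end, press the end of the longest spring down (end lowered by 9 to 24 mm) and keep it there (value of joint long_spring_flex between 0.056 and 0.15 rad and contact force between long_spring and the fingers above 0.5 N and horizontal distance between the grasp point and long_spring_end below 0.035 m), for 0.6 s.
2. the spring is let go and stands level again (value of joint long_spring_flex between -0.02 and 0.02 rad and contact force between long_spring and the fingers below 0.1 N), for 0.2 s.
At the end, for the whole second after the job is handed in: all three springs unbent (within 0.02 rad), cam lever locked (under 0.05 rad), the hand at least 60 mm from the end of the longest spring, every bystander within 10 mm of where it was, oil can and knob upright (0.1 rad) (all of step 2 and value of joint mid_spring_flex between -0.02 and 0.02 rad and value of joint short_spring_flex between -0.02 and 0.02 rad and value of joint cam_lever below 0.05 rad and distance of each of oil_can, s_hook1, s_hook2, s_hook3, knob, fuller, bar_offcut from where it was at the start of the episode below 0.01 m and angle between each of oil_can, knob's own z axis and vertical below 0.1 rad and distance between the grasp point and long_spring_end above 0.06 m); the robot touches nothing.
It fails at once if the longest spring is bent too far (end lowered by over 26 mm) or pressed or squeezed with over 18 N (value of joint long_spring_flex above 0.165 rad or (contact force between long_spring and the fingers above 18 N or contact force between long_spring and the arm above 18 N)).
It fails at once if the longest spring is lifted (end raised by over 11 mm), or the fingers straddle it as for a grip or reach below it (value of joint long_spring_flex below -0.07 rad or (distance between the grasp point and long_spring_end below 0.03 m and z of the grasp point in the frame of long_spring_end below 0.004 m)).
It fails at once if the middle-length or the shortest spring is touched ((contact force between mid_spring and the fingers above 0.5 N or contact force between mid_spring and the arm above 0.5 N) or (contact force between short_spring and the fingers above 0.5 N or contact force between short_spring and the arm above 0.5 N)).
It fails at once if the hold-down or its cam lever is touched (contact force between hold_down and the fingers above 0.5 N or contact force between hold_down and the arm above 0.5 N).
It fails at once if a bystander is moved by more than 10 mm or lifted (distance of any of oil_can, s_hook1, s_hook2, s_hook3, knob, fuller, bar_offcut from where it was at the start of the episode above 0.01 m).
It also fails if it takes over 35 s, if anything falls off the work surface, if the arm or the gripper's body presses on something with over 40 N, if the wrist force passes 120 N, or if a joint passes its speed limit or range.

## Working session

There is one attempt and no reset: what is moved stays moved. The work goes in short steps, Python scripts to look and compute and a tool call to move; the robot and the scene stay as the last step left them, time stands still between calls to the robot, and variables do not carry over. Pictures are saved under pics/ and viewed, and the job is handed in when it is done.

Besides the shell and the picture viewer there is one more tool, called after ">>>" by a JSON object that holds its "fn" and its "kwargs". jog_arm: Moves the arm, as the interface text tells. Its arguments: {"type":"object","properties":{"deltas":{"type":"array","items":{"type":"array"}},"force":{"type":"number"}},"required":["deltas"]}

```bash
mkdir -p pics; cat > h.py <<'E'
from plant import ctrl
import numpy as np, cv2, pickle
def grab(n):
    s=ctrl.get_state(); c=ctrl.read_camera(n); pickle.dump((s,c),open(n+'.pkl','wb')); return s,c
def world(c,u,v,s=None):
    z=float(c['range_z'][int(v),int(u)]); p=np.array([(u-c['cx'])/c['fx']*z,-(v-c['cy'])/c['fy']*z,-z,1])
    return (c['T']@p)[:3],z
E
python3 - <<'E'
from h import *
for n in ['scene','top']:
    s,c=grab(n); cv2.imwrite(f'pics/{n}0.png',c['pixels']); print([k for k in c],c['fx'],c['cx'],c['cy'],c['T'])
print(s)
E
```

```text
['pixels', 'range_z', 'fx', 'fy', 'cx', 'cy', 'T'] 414.76323397176265 249.5567319942608 189.63794850370698 [[-0.57539965 -0.59956345  0.55627233  1.10824479]
 [ 0.8178695  -0.42361954  0.38940464  0.41729083]
 [ 0.00217503  0.67902147  0.73411519  0.79109368]
 [ 0.          0.          0.          1.        ]]
['pixels', 'range_z', 'fx', 'fy', 'cx', 'cy', 'T'] 425.88086934435546 260.9060673654795 195.93163538907513 [[ 0.01740329  0.98146893 -0.19082941  0.34248574]
 [-0.99952704  0.02191759  0.02157096  0.04781181]
 [ 0.02535375  0.19036375  0.98138618  1.11832841]
 [ 0.          0.          0.          1.        ]]
{'time': 0.05, 'qpos': array([ 1.17502886e+00,  2.87156433e-01,  1.57818152e+00, -1.02510335e-05,
        1.27863874e+00, -1.49987592e-01]), 'dq': array([ 0.0016219 , -0.00109627, -0.00277902,  0.00178695,  0.00041843,
       -0.00055011]), 'joint_efforts': array([ 1.04649589e-03, -4.07576108e+01, -2.93915927e+01, -1.98592688e-04,
        3.85533451e-03, -5.67703026e-06]), 'eef_pos': array([0.16394102, 0.65409944, 0.22995091]), 'tcp_rot': array([ 0.70258642, -0.08690048,  0.08645284, -0.70096115]), 'contact_force': array([-0.67574349, -0.3786592 ,  0.05038054]), 'wrist_torque': array([ 0.00901283,  0.00853692, -0.01202341]), 'opening': 1.0069219025716245}
```

View pics/scene0.png

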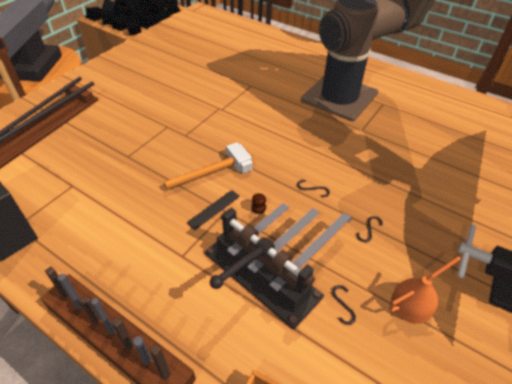

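View pics/top0.png

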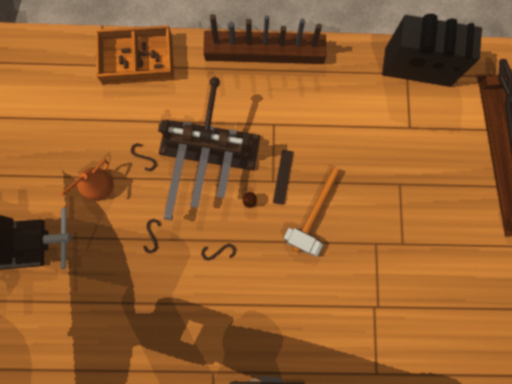

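The top view shows the three springs. The longest is on the left, with its free end near pixel (168,217); the shortest is on the right. The oil can is at (95,183), with S-hooks around. I'll enlarge this area.

```bash
python3 - <<'E'
from h import *
s,c=pickle.load(open('top.pkl','rb'))
x0,y0,x1,y1=130,110,270,225
im=cv2.resize(c['pixels'][y0:y1,x0:x1],None,fx=5,fy=5,interpolation=cv2.INTER_CUBIC)
cv2.imwrite('pics/topc.png',im)
for v in range(150,222,4):
    r=[]
    for u in range(150,195):
        p,z=world(c,u,v)
        if .052<p[2]<.07: r.append((u,*p.round(3)))
    if r: print(v,r[0],r[-1],len(r))
for v in range(210,224): 
    print(v,[round(world(c,u,v)[0][2],3) for u in range(160,178)])
E
```

```text
150 (177, np.float64(0.662), np.float64(0.242), np.float64(0.065)) (184, np.float64(0.665), np.float64(0.225), np.float64(0.057)) 8
154 (176, np.float64(0.652), np.float64(0.244), np.float64(0.063)) (184, np.float64(0.655), np.float64(0.225), np.float64(0.057)) 9
158 (176, np.float64(0.642), np.float64(0.244), np.float64(0.06)) (183, np.float64(0.643), np.float64(0.226), np.float64(0.061)) 8
162 (175, np.float64(0.632), np.float64(0.246), np.float64(0.059)) (182, np.float64(0.632), np.float64(0.228), np.float64(0.06)) 8
166 (174, np.float64(0.622), np.float64(0.248), np.float64(0.057)) (181, np.float64(0.622), np.float64(0.23), np.float64(0.058)) 8
170 (173, np.float64(0.61), np.float64(0.25), np.float64(0.061)) (180, np.float64(0.611), np.float64(0.232), np.float64(0.06)) 8
174 (172, np.float64(0.6), np.float64(0.251), np.float64(0.062)) (179, np.float64(0.6), np.float64(0.234), np.float64(0.061)) 8
178 (171, np.float64(0.59), np.float64(0.254), np.float64(0.06)) (179, np.float64(0.59), np.float64(0.234), np.float64(0.059)) 9
182 (171, np.float64(0.579), np.float64(0.253), np.float6
[... 5439 characters left out ...]
(-0.002)]
222 [np.float64(0.0), np.float64(-0.001), np.float64(-0.001), np.float64(-0.001), np.float64(0.003), np.float64(-0.0), np.float64(0.001), np.float64(0.0), np.float64(-0.0), np.float64(-0.001), np.float64(0.001), np.float64(-0.001), np.float64(-0.0), np.float64(0.002), np.float64(0.001), np.float64(1.118), np.float64(0.0), np.float64(0.002)]
223 [np.float64(-0.001), np.float64(0.002), np.float64(0.001), np.float64(-0.002), np.float64(0.0), np.float64(0.005), np.float64(0.0), np.float64(0.005), np.float64(-0.002), np.float64(-0.0), np.float64(-0.005), np.float64(0.003), np.float64(0.003), np.float64(-0.001), np.float64(-0.0), np.float64(-0.002), np.float64(-0.002), np.float64(0.001)]
```

View pics/topc.png

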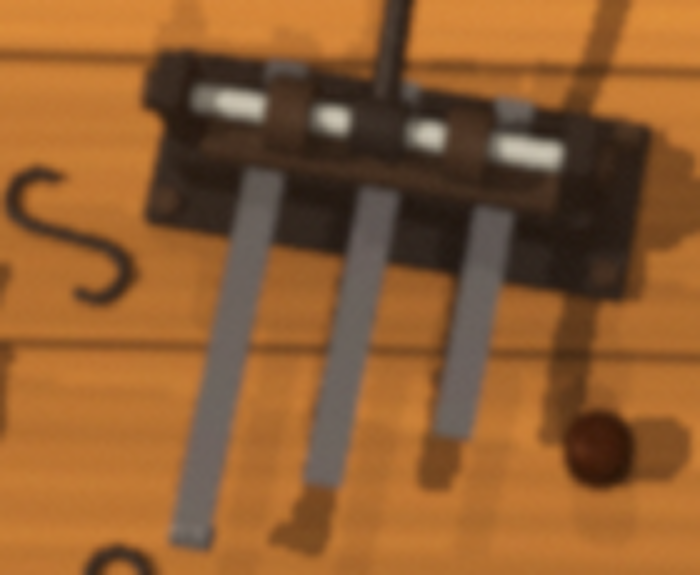

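```bash
cat >> h.py <<'E'
from scipy.spatial.transform import Rotation as R
def rel(p):
    s=ctrl.get_state(); r=R.from_quat(s['tcp_rot']); return r.inv().apply(np.array(p)-s['eef_pos'])
E
python3 - <<'E'
from h import *
s=ctrl.get_state(); r=R.from_quat(s['tcp_rot']); print(r.as_matrix().round(3))
s_,c=pickle.load(open('top.pkl','rb'))
# fit spring centreline from mask
vv,uu=np.mgrid[140:221,155:190]
P=np.array([world(c,u,v)[0] for u,v in zip(uu.ravel(),vv.ravel())])
m=(abs(P[:,2]-.0615)<.006)&(P[:,0]<.63)&(P[:,1]>.215)&(abs(P[:,1]-(.2565-.15*(P[:,0]-.497)))<.016)
Q=P[m]; mu=Q.mean(0); w,V=np.linalg.eigh(np.cov(Q[:,:2].T)); d=V[:,1]; d*=-np.sign(d[0])
t=(Q[:,:2]-mu[:2])@d; n=(Q[:,:2]-mu[:2])@np.array([-d[1],d[0]])
print(mu,d,np.arctan2(-d[1],-d[0]),t.max(),n.min(),n.max()); end=mu[:2]+d*t.max(); pr=end-d*.015; print(end,pr)
# cross-check: scene camera, project
s2,c2=pickle.load(open('scene.pkl','rb'))
im=c2['pixels'].copy()
for q in (end,pr):
    k=np.linalg.inv(c2['T'])@[*q,.0615,1]; u=c2['cx']-c2['fx']*k[0]/k[2]; v=c2['cy']+c2['fy']*k[1]/k[2]; print(u,v,k[2])
    
print(rel([*pr,.20]))
im=cv2.resize(im[200:280,280:390],None,fx=7,fy=7,interpolation=cv2.INTER_CUBIC)
cv2.imwrite('pics/scenec.png',im)
E
```

```text
[[ 0.97  -0.001  0.243]
 [-0.243 -0.002  0.97 ]
 [-0.    -1.    -0.002]]
[0.5562324  0.24825666 0.06119919] [-0.98918823  0.14665145] -0.14718226901883838 0.0714483605096056 -0.01088435627319803 0.010407173997231466
[0.48555652 0.25873467] [0.50039435 0.2565349 ]
349.3344459038032 213.76658457496072 -0.9437325680099934
345.54387653441563 217.48513041840343 -0.936335298714088
[ 0.42306417  0.03056911 -0.30377405]
```

View pics/scenec.png

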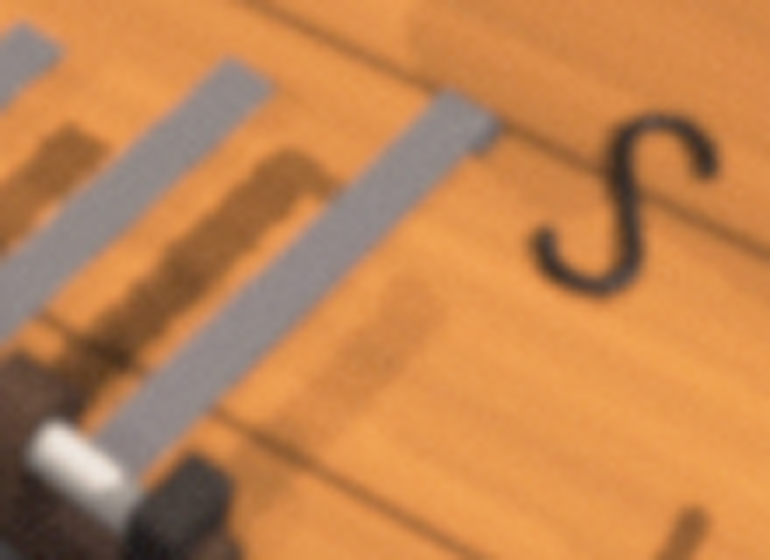

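The fit gives a width of 21 mm, a height of 61 mm and a very end near (0.486, 0.259), so the press point is about (0.500, 0.2565). The scene crop shows the end at about (347,215). That agrees once the eye's rounding is allowed for. I'll approach high and close the fingers on the way.

>>> {"fn": "jog_arm", "kwargs": {"deltas": [[[0, 0, 0], [0.015, 0, -0.011], 0], [[0, 0, 0], [0.045, 0, -0.032], 0], [[0, 0, 0], [0.08, 0, -0.057], 0], [[0, 0, 0], [0.11, 0, -0.079], 0], [[0, 0, 0], [0.14, 0, -0.1], 0], [[0, 0, 0], [0.17, 0, -0.122], 0], [[0, 0, 0], [0.2, 0, -0.144], 0], [[0, 0, 0], [0.23, 0, -0.165], 0], [[0, 0, 0], [0.26, 0, -0.187], 0], [[0, 0, 0], [0.29, 0, -0.208], 0]], "force": 30}}

```text
time: 0.93
eef_pos: [0.3952, 0.3801, 0.23]
tcp_rot: [0.703, -0.087, 0.086, -0.701]
contact_force: [1.1, 0.8, -0.9]
opening: 0.002
```

```bash
python3 - <<'E'
from h import *
print(rel([.5,.2565,.2]),ctrl.get_state())
E
```

```text
[ 0.13175069  0.03010788 -0.0943057 ] {'time': 0.9333, 'qpos': array([ 5.81432799e-01,  9.75418859e-03,  1.88921062e+00, -1.31685133e-03,
        1.24514300e+00, -7.43248411e-01]), 'dq': array([-8.09171381e-01, -7.80473761e-02,  7.58069831e-02, -9.11437431e-05,
       -7.34385662e-03, -7.96357683e-01]), 'joint_efforts': array([ 3.42742927e+00, -2.96767044e+01, -2.85086936e+01, -7.87641417e-03,
        1.10055381e-01,  4.24793568e-01]), 'eef_pos': array([0.3951862 , 0.38009185, 0.22995689]), 'tcp_rot': array([ 0.70268913, -0.08703891,  0.08625494, -0.7008654 ]), 'contact_force': array([ 1.10347627,  0.78244766, -0.86467193]), 'wrist_torque': array([ 0.0018766 , -0.04123008,  0.01328269]), 'opening': 0.0017945512808193564}
```

>>> {"fn": "jog_arm", "kwargs": {"deltas": [[[0, -0.03, 0], [0.03, 0, -0.021], 0], [[0, -0.06, 0], [0.06, 0, -0.043], 0], [[0, -0.1, 0], [0.09, 0.01, -0.065], 0], [[0, -0.1, 0], [0.12, 0.03, -0.086], 0], [[0, -0.1, 0], [0.132, 0.06, -0.094], 0], [[0, -0.1, 0], [0.132, 0.09, -0.094], 0], [[0, -0.1, 0], [0.132, 0.12, -0.094], 0], [[0, -0.1, 0], [0.132, 0.13, -0.094], 0], [[0, -0.1, 0], [0.132, 0.13, -0.094], 0], [[0, -0.1, 0], [0.132, 0.13, -0.094], 0]]}}

```text
time: 1.77
eef_pos: [0.5001, 0.2567, 0.1002]
tcp_rot: [0.706, -0.052, 0.051, -0.704]
contact_force: [-0.2, 0.8, 0.3]
opening: -0.0
```

```bash
python3 - <<'E'
from h import *
s,c=grab('top'); print(rel([.5,.2565,.0615]),s['eef_pos'],s['contact_force'],s['opening'])
a=cv2.resize(c['pixels'][130:240,120:240],(500,458),interpolation=cv2.INTER_CUBIC); cv2.imwrite('pics/top1.png',a)
s,c=grab('scene'); a=cv2.resize(c['pixels'][130:270,270:410],(560,560),interpolation=cv2.INTER_CUBIC); cv2.imwrite('pics/scene1.png',a)
s,c=grab('wrist'); cv2.imwrite('pics/wrist1.png',c['pixels']);print(c['mount'])
E
```

```text
[-0.00103821  0.0402485  -0.000715  ] [0.50005596 0.25668529 0.10024306] [-0.24183583  0.79916517  0.29080054] -0.00023724913473005784
[[-1.16994740e-03 -9.57981145e-01 -2.86828793e-01 -7.22231275e-02]
 [ 3.00584713e-04  2.86828639e-01 -9.57981859e-01 -1.43569313e-01]
 [ 9.99999270e-01 -1.20700474e-03 -4.76199334e-05 -1.08918053e-03]
 [ 0.00000000e+00  0.00000000e+00  0.00000000e+00  1.00000000e+00]]
```

View pics/scene1.png

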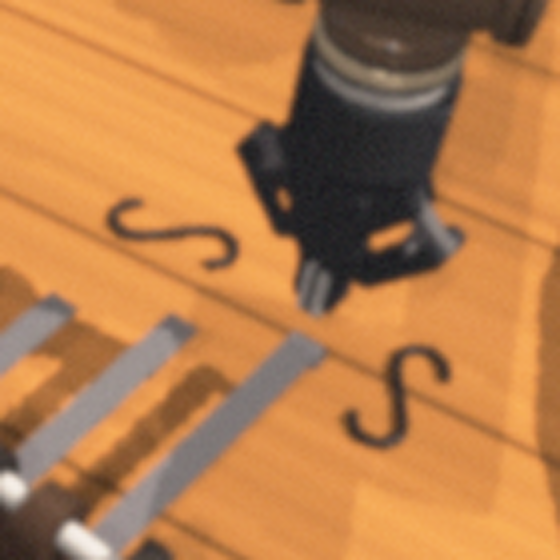

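View pics/wrist1.png

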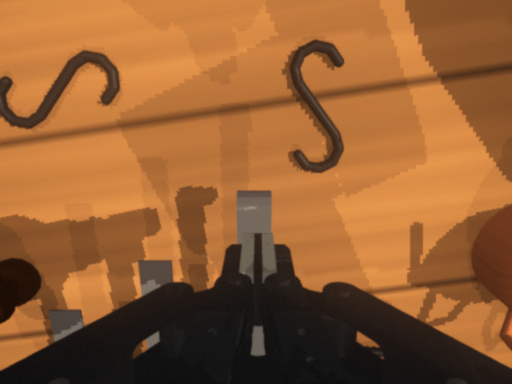

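The wrist view shows the spring end at about columns 237–271, with the shut tips at about column 259, roughly 3 mm off its middle. Next I'll check the linkage's height above the tip, for clearance over the middle spring.

```bash
python3 - <<'E'
from h import *
s,c=pickle.load(open('scene.pkl','rb'))
r=R.from_quat(s['tcp_rot'])
vv,uu=np.mgrid[130:270,270:410]
P=np.array([world(c,u,v)[0] for u,v in zip(uu.ravel(),vv.ravel())])
L=r.inv().apply(P-s['eef_pos']); m=(P[:,2]>.085)&(abs(L[:,0])<.08)&(abs(L[:,2])<.1)
L=L[m]
for a in np.arange(-.08,.08,.01):
    k=(L[:,2]>=a)&(L[:,2]<a+.01)
    if k.sum(): print(round(a,2),'lowest above tip',(-L[k,1]).min().round(3),'x',L[k,0].min().round(3),L[k,0].max().round(3))
s,c=pickle.load(open('wrist.pkl','rb')); print(c['cx'],c['fx'])
T=np.array(c['mount'])
for (u,v) in [(238,200),(254,200),(271,200),(254,193),(155,266),(258,240)]:
    z=float(c['range_z'][v,u]); p=T@np.array([(u-c['cx'])/c['fx']*z,-(v-c['cy'])/c['fy']*z,-z,1]); print(u,v,p[:3].round(4),(r.apply(p[:3])+s['eef_pos']).round(4))
E
```

```text
-0.07 lowest above tip 0.089 x -0.013 0.012
-0.06 lowest above tip 0.074 x -0.012 0.016
-0.05 lowest above tip 0.061 x -0.004 0.014
-0.04 lowest above tip 0.05 x -0.009 0.044
-0.03 lowest above tip 0.045 x -0.003 0.046
-0.02 lowest above tip 0.011 x 0.006 0.039
-0.01 lowest above tip 0.003 x -0.007 0.039
-0.0 lowest above tip 0.001 x 0.005 0.039
0.01 lowest above tip 0.012 x -0.013 0.039
0.02 lowest above tip 0.048 x -0.021 0.033
0.03 lowest above tip 0.05 x -0.016 0.027
0.04 lowest above tip 0.063 x -0.011 0.022
0.05 lowest above tip 0.076 x -0.012 0.02
0.06 lowest above tip 0.091 x -0.011 0.018
257.5373324831171 340.4738046655968
238 200 [-0.0102  0.0407 -0.0122] [0.4897 0.2466 0.0618]
254 200 [-0.0099  0.0416 -0.0031] [0.4913 0.2556 0.0609]
271 200 [-0.0107  0.0394  0.0066] [0.4919 0.2653 0.063 ]
254 193 [-0.0133  0.0441 -0.0031] [0.4879 0.2561 0.0583]
155 266 [ 0.0313  0.0395 -0.0628] [0.5235 0.1906 0.0631]
258 240 [-0.0104 -0.0126 -0.0009] [0.4911 0.258  0.115 ]
```

Clearance is fine: the linkage is at least 45 mm above the tip. Moving to about 5 mm above the spring, with a 2 mm sideways correction.

>>> {"fn": "jog_arm", "kwargs": {"deltas": [[[0, 0, 0], [0, 0.01, -0.002], 0], [[0, 0, 0], [0, 0.02, -0.002], 0], [[0, 0, 0], [0, 0.03, -0.002], 0], [[0, 0, 0], [0, 0.034, -0.002], 0], [[0, 0, 0], [0, 0.034, -0.002], 0], [[0, 0, 0], [0, 0.034, -0.002], 0]]}}

```text
time: 2.42
eef_pos: [0.501, 0.2552, 0.0678]
tcp_rot: [0.706, -0.051, 0.052, -0.705]
contact_force: [-0.4, 0.0, -0.3]
opening: -0.003
```

>>> {"fn": "jog_arm", "kwargs": {"deltas": [[[0, 0, 0], [0, 0.003, 0], 0], [[0, 0, 0], [0, 0.006, 0], 0], [[0, 0, 0], [0, 0.008, 0], 0], [[0, 0, 0], [0, 0.01, 0], 0], [[0, 0, 0], [0, 0.012, 0], 0], [[0, 0, 0], [0, 0.013, 0], 0], [[0, 0, 0], [0, 0.013, 0], 0]]}}

```text
time: 3.0
eef_pos: [0.5013, 0.2552, 0.0551]
tcp_rot: [0.706, -0.051, 0.052, -0.705]
contact_force: [-0.8, 0.2, 2.6]
opening: 0.0
```

The force of about 2.6–2.9 N at 6.4 mm matches 0.4 N/mm. Pressing on to about 15 mm and holding.

>>> {"fn": "jog_arm", "kwargs": {"deltas": [[[0, 0, 0], [0, 0.002, 0], 0], [[0, 0, 0], [0, 0.004, 0], 0], [[0, 0, 0], [0, 0.006, 0], 0], [[0, 0, 0], [0, 0.008, 0], 0], [[0, 0, 0], [0, 0.009, 0], 0], [[0, 0, 0], [0, 0.009, 0], 0], [[0, 0, 0], [0, 0.009, 0], 0], [[0, 0, 0], [0, 0.009, 0], 0]]}}

```text
time: 3.67
eef_pos: [0.5018, 0.2552, 0.0469]
tcp_rot: [0.706, -0.05, 0.052, -0.705]
contact_force: [-2.2, -0.8, 7.4]
opening: 0.0
```

```bash
python3 - <<'E'
from h import *
s,c=grab('scene'); print(s['eef_pos'],s['contact_force'],s['opening'])
a=cv2.resize(c['pixels'][130:270,270:410],(560,560),interpolation=cv2.INTER_CUBIC); cv2.imwrite('pics/scene2.png',a)
s,c=grab('wrist'); cv2.imwrite('pics/wrist2.png',c['pixels'])
E
```

```text
[0.50183752 0.25522056 0.04691054] [-2.17880516 -0.7970819   7.3643695 ] 0.00042281672696586577
```

View pics/scene2.png

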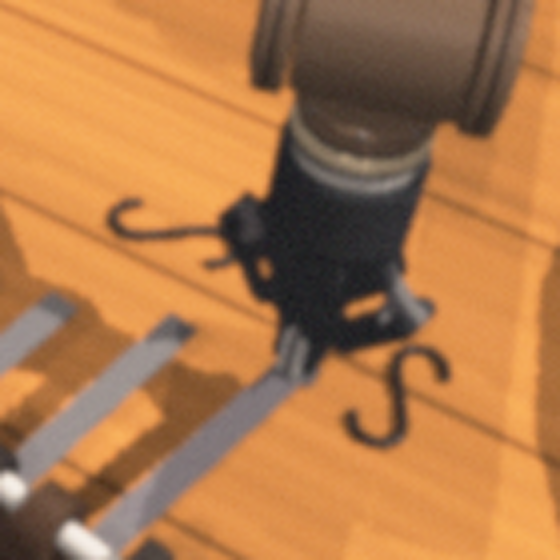

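View pics/wrist2.png

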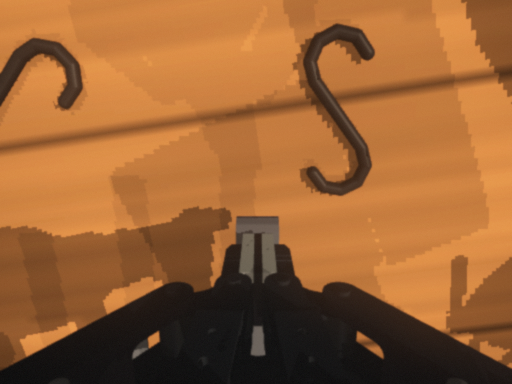

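The scene view shows the tips on the spring's end, around (292,372) in the crop, with the spring bent down. In the wrist view the eye peeks out centred at columns 237–279. Lowering is about 14.6 mm at 7.4 N. Now holding for a second.

>>> {"fn": "jog_arm", "kwargs": {"deltas": [[[0, 0, 0], [0, 0, 0], 0], [[0, 0, 0], [0, 0, 0], 0], [[0, 0, 0], [0, 0, 0], 0], [[0, 0, 0], [0, 0, 0], 0], [[0, 0, 0], [0, 0, 0], 0], [[0, 0, 0], [0, 0, 0], 0], [[0, 0, 0], [0, 0, 0], 0], [[0, 0, 0], [0, 0, 0], 0], [[0, 0, 0], [0, 0, 0], 0], [[0, 0, 0], [0, 0, 0], 0]]}}

```text
time: 4.6
eef_pos: [0.5018, 0.2552, 0.0474]
tcp_rot: [0.706, -0.05, 0.052, -0.705]
contact_force: [-2.4, -1.7, 6.8]
opening: 0.001
```

>>> {"fn": "jog_arm", "kwargs": {"deltas": [[[0, 0, 0], [0, 0, 0], 0], [[0, 0, 0], [0, -0.003, 0], 0], [[0, 0, 0], [0, -0.006, 0], 0], [[0, 0, 0], [0, -0.009, 0], 0], [[0, 0, 0], [0, -0.012, 0], 0], [[0, 0, 0], [0, -0.015, 0], 0], [[0, 0, 0], [0, -0.02, 0], 0], [[0, 0, 0], [0, -0.03, 0], 0], [[0, 0, 0], [0, -0.04, 0], 0], [[0, 0, 0], [0, -0.06, 0], 0]]}}

```text
time: 5.43
eef_pos: [0.5004, 0.2549, 0.1066]
tcp_rot: [0.706, -0.051, 0.051, -0.704]
contact_force: [0.7, -0.2, 0.2]
opening: 0.003
```

>>> {"fn": "jog_arm", "kwargs": {"deltas": [[[0, 0, 0], [0, -0.03, 0], 0], [[0, 0, 0], [0, -0.06, 0], 0], [[0, 0, 0], [0, -0.09, 0], 0], [[0, 0, 0], [0, -0.11, 0], 0], [[0, 0, 0], [0, -0.11, 0], 0], [[0, 0, 0], [0, -0.11, 0], 0], [[0, 0, 0], [0, -0.11, 0], 0], [[0, 0, 0], [0, -0.11, 0], 0]]}}

```text
time: 6.1
eef_pos: [0.4995, 0.2548, 0.2146]
tcp_rot: [0.707, -0.053, 0.05, -0.704]
contact_force: [-0.7, -0.6, -0.5]
opening: 0.002
```

```bash
python3 - <<'E'
from h import *
s,c=grab('scene'); print(s['time'],s['eef_pos'],s['contact_force'],s['dq'].round(3))
a=cv2.resize(c['pixels'][110:310,160:460],(750,500),interpolation=cv2.INTER_CUBIC); cv2.imwrite('pics/scene3.png',a)
s,c=grab('wrist'); r=R.from_quat(s['tcp_rot']);cv2.imwrite('pics/wrist3.png',c['pixels'])
E
```

```text
6.1 [0.49950751 0.25482412 0.21463652] [-0.71872651 -0.57964486 -0.52021808] [ 0.     0.009  0.004  0.    -0.001  0.001]
```

View pics/scene3.png

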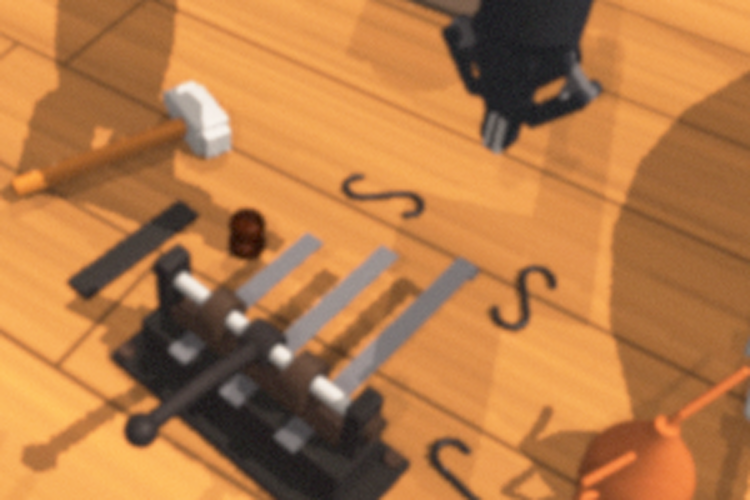

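View pics/wrist3.png

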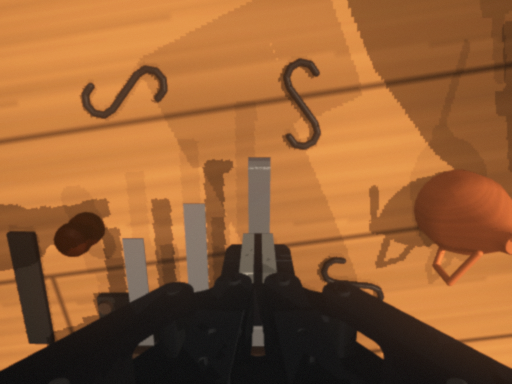

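The spring is level again, with its end at (467,268) in the crop. All the bystanders are in place and the hand is 150 mm above. One last height check, then I'll hand in.

```bash
python3 - <<'E'
from h import *
s,c=pickle.load(open('scene.pkl','rb'))
print([world(c,u,v)[0].round(3) for u,v in [(345,218),(343,220),(312,212)]])
s,c=pickle.load(open('wrist.pkl','rb'));T=np.array(c['mount']);r=R.from_quat(s['tcp_rot'])
for u,v in [(259,175),(259,195),(194,215),(134,250)]:
    z=float(c['range_z'][v,u]); p=T@np.array([(u-c['cx'])/c['fx']*z,-(v-c['cy'])/c['fy']*z,-z,1]); print((r.apply(p[:3])+s['eef_pos']).round(4))
ctrl.sign_off()
E
```

```text
[array([0.503, 0.256, 0.062]), array([0.511, 0.255, 0.062]), array([0.53 , 0.187, 0.062])]
[0.5027 0.2539 0.0614]
[0.521  0.2513 0.0626]
[0.5312 0.1892 0.064 ]
[0.559  0.1246 0.0621]
the job is handed in; nothing more can be done
```

I pressed the end of the longest spring down about 14–15 mm with the fingertips shut, at about 7 N. I held it there for about 1 s, let it come back up, raised the hand clear and handed the job in at about 6 s. Handing in gave no verdict.

**Last checks:**
- **Springs:** the longest spring's end is back at about 62 mm above the bench (61.5 mm unbent). The other two measure 62–64 mm, which is level within the noise of the depth readings.
- **Hand:** the tip is about 150 mm above the end of the spring, with only noise left in the force reading.
- **Rest of the bench:** by eye, the cam lever is still lying back and nothing has been moved. I did not measure the bystanders' positions.

**Disagreements:**
- **End position:** the two fixed cameras differed by about 5 mm on the very end of the spring. I put that down to the rounded eye.
- **Sideways offset:** the wrist camera showed the tips about 3 mm off the middle of the spring, so I corrected 2 mm before pressing.
- **Force:** at full press it read 6.8–7.4 N, a little above the nominal 6.5 N.

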